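# Level the serving riser with a pocket spirit level

### The job

The steel serving riser on the snack counter is out of level: stand the yellow spirit level on the free front half of its deck, along the deck's length, and let go of it. Then turn the orange wing knob of the levelling foot until the bubble sits between its two black lines. Finally press the level down on the deck with about a kilo's worth of push and finish while still pressing it there, bubble centred, so that I can run up the lock nut; do not push the bowls or the other things about.

Things in the scene. Friction and masses are not known exactly. Their poses are not given: they have to be found in the camera images.
- level_mid (a point): Pocket spirit level, a yellow bar 150 long x 24 wide x 44 high with black end caps, about 0.2 kg, loose, standing on its base on the counter. This point is its centre, 22 above its base. x runs along its length, y across its width, z up. Its middle 54 is cut down to 27 high, with the vial lying in the gap; grip it across its 24 width.
- vial_mid (a point): Middle of the level's clear green vial, 39 above the level's base, at mid-length; axes as the level's. Vial: along x, 14 in diameter, its top 42 above the base; two black lines round it at 8.5 either side of the middle.
- bubble_mid (a point): Centre of the white bubble in the vial (12 long, 7 across). It runs along the level's x to the higher end: about 0.6 m per rad of slope, that is 3.35 mm for each radian the wing knob is turned, and takes 1.5 s to settle. Within 2 mm of vial_mid it lies between the lines.
- level_lane (a point): Point on the deck's top surface, on the middle of its length, in the middle of the free front half: where the level can stand. Axes as deck_mid.
- deck_mid (a point): Centre of the top of the riser's steel deck: 220 deep (x) x 280 long (y), top about 75 above the counter, z its normal. It stands on two fixed legs near its +y end (120 from the centre) and on one levelling foot in a lug beyond its -y end (165 from the centre). The foot end starts 1 to 6 mm out of level; across its depth the deck is always level. The front half (-x) is free; the stack of bowls stands on the back half.
- knob_grip (a point): Centre of the orange wing knob on top of the levelling foot's upright spindle, 108 above the counter (it stays at that height; the deck climbs on the thread). The wing is an upright plate 48 long (this point's x) x 14 thick (y) x 26 high (z); grip it across the 14. Turned clockwise as seen from above it raises the foot end of the deck, 1.6 mm per radian (10 a turn); it turns stiffly (0.1 N m), stays where it is left, and has stops only more than 4 rad from level.
- bowls_mid (a point): Bystander: nested stack of four white bowls, 100 across, 67 high, on the back half of the deck. Centre of the stack.
- spanner_mid (a point): Bystander: steel open-end spanner, 165 long x 26 x 8, lying on the counter. Its centre; x along it.
- packet_red_mid (a point): Bystander: cracker carton with red band, 42 x 95 x 65 high. Centre.
- packet_blue_mid (a point): Bystander: cracker carton with blue band, 42 x 95 x 65 high. Centre.
- jar_mid (a point): Bystander: amber jar, 72 across, 110 high. Centre.
There are look-alikes about, which are no part of the job. Several things look just like the part that bears level_mid: the one meant starts farthest to the robot's left.

How it is judged:
By the outcome, as a careful person would: the job done as asked, in the order asked, and still so for the second after the job is handed in, while the arm keeps its last pose, push and grip.
It also fails if it takes over 72 s, if anything falls off the work surface, if the arm or the gripper's body presses on something with over 40 N, if the wrist force passes 120 N, or if a joint passes its speed limit or range.

### The arm

A 6-joint arm with a two-finger parallel gripper is mounted at the origin on the work surface. World frame = base frame: x ahead of the robot, y to its left, z up, the work surface at z = 0. Lengths are in m, angles in rad, forces in N, time in s.
With the tool pointing down it reaches from about 0.35 to 0.975 m from the base axis. Payload 4.9 kg.
Tool frame: the origin (TCP) lies midway between the tips of the shut fingers; the grasp point (between the pads) lies behind it (manip.grasp_offset is the y of the grasp point in the tool frame, in m); y points along the fingers, z is the direction in which the jaws open and shut, and the axes are right-handed (so a half turn about y gives the same grasp; the last joint's range is limited). The gripper opens to 85 mm and grips with 20 to 120 N. Pads are 22 mm wide; open, the fingers measure 114 mm over their backs; the gripper's body (76 mm by 85 mm) begins 54 mm behind the grasp point. The pads swing forward as they close: fully open they stand 13 mm farther back than shut.
Start: joints at [-1.429, 0.053, 1.613, -0, 1.476, -0.119], TCP at [0.161, -0.604, 0.231] pointing down, gripper open.
Joint ranges: [-3.01, 3.01], [-1.01, 2.22], [0.06, 2.58], [-1.02, 4.17], [0.09, 2.62], [-3.14, 3.14]. Speed limits (rad/s): [2.57, 2.57, 3.14, 3.14, 3.14, 3.14].

### API

Orientations are given as a unit quaternion [w, x, y, z].
In Python, from plant import manip gives the robot as it stands. The module is installed in compiled form; this text tells all that it offers.
- The arm moves only by the shell command python3 -m jog 'ROWS'. ROWS is a JSON object of lists of equal length, an entry for each row: "offset": the shift along the world's x, y, z in units of 50 mm (1.0 is 50 mm), a list of three; "angular": the turn, a rotation vector about the world's x, y, z in units of 6 degrees (1.0 is 6 degrees), a list of three; "jaw": the finger opening in mm, from 0 to 85.4. In form: {"offset": [[tx, ty, tz], ...], "angular": [[ax, ay, az], ...], "jaw": [jaw, ...]}. A call has 1 to 12 rows; each row shifts and turns the commanded pose from where the row before left it; what a row does not reach is not made up. A row lasts 1/10 s, in which the tool goes at most 50 mm and 8.59 degrees, less where a joint would pass 70% of its speed; a pose out of reach is approached as far as the arm can. A call is refused whole if a number of a shift passes 1 or a number of a turn 1, either way. A call with a gripper value outside its range is refused whole. The fingers move at their own pace and stop on an object; the grip force is fixed at half the most. Time passes only in rows, so rows that do not move let the fingers close. It gives the time, the measured TCP pose, the force and the opening at its end, in the units of the state.
- manip.state(): the state, without advancing time (a new reading comes with each control period).
- manip.grab_frame(name): name is "side" or "top"; returns the picture (400x640x3 uint8, blue, green, red); there is no depth.
- manip.camera_model(name): a dict with "fx", "fy", "cx", "cy" (pixels), "rvec" (rotation vector, rad) and "tvec" (3), from world to camera coordinates, as OpenCV has them. Camera axes: x right, y down, z forward; pixel columns grow to the right and rows downward; lengths in m; the calibration is good to about 2 mm. A picture is of the moment at which its call begins. camera_model takes no time and is no camera call.
- manip.job_done(): hands the job in, once; it reports no verdict.
The state is a dict: "time": time; "joint_pos": joint angles; "joint_vel": joint speeds; "joint_efforts": joint torques, N m; "tool_pos": TCP position; "tool_rot": TCP orientation; "contact_force": force on the tool from outside, world axes, zero at the start; "ft_torque": the same for the moment, N m; "gripper_width": opening from 0.0 (shut) to 1.0 (fully open).
Only numpy, scipy, OpenCV 4.12 (cv2) and the standard library are available. Lean on these libraries where they do the work, as an engineer would, in place of code of your own. Each camera call takes 0.05 s, during which the arm holds its last target.

## Working session

There is one attempt and no reset: what is moved stays moved. The work goes in short steps, Python scripts to look and compute and a shell command to move; the robot and the scene stay as the last step left them, time stands still between calls to the robot, and variables do not carry over. Pictures are saved under pics/ and viewed, and the job is handed in when it is done.

```bash
mkdir -p pics; cat > h.py <<'E'
import numpy as np, cv2
from plant import manip
def cam(n):
    m=manip.camera_model(n);R,_=cv2.Rodrigues(np.array(m['rvec'],float));return m,R,np.array(m['tvec'],float).ravel()
def ray(n,u,v):
    m,R,t=cam(n);d=R.T@np.array([(u-m['cx'])/m['fx'],(v-m['cy'])/m['fy'],1.]);return -R.T@t,d
def onz(n,u,v,z):
    o,d=ray(n,u,v);return o+d*(z-o[2])/d[2]
def two(a,ua,b,ub):
    o1,d1=ray(a,*ua);o2,d2=ray(b,*ub)
    s=np.linalg.lstsq(np.c_[d1,-d2],o2-o1,rcond=None)[0];p=o1+d1*s[0];q=o2+d2*s[1];return (p+q)/2,np.linalg.norm(p-q)
def proj(n,p):
    m,R,t=cam(n);c=R@np.array(p)+t;return m['fx']*c[0]/c[2]+m['cx'],m['fy']*c[1]/c[2]+m['cy']
def save(n,f,box=None,s=1):
    im=manip.grab_frame(n);cv2.imwrite('pics/raw_'+f+'.png',im)
    if box: im=im[box[1]:box[3],box[0]:box[2]]
    if s!=1: im=cv2.resize(im,None,fx=s,fy=s,interpolation=cv2.INTER_CUBIC)
    cv2.imwrite('pics/'+f+'.png',im)
E
python3 - <<'E'
from h import *
save('side','s0');save('top','t0')
for n in('side','top'):
    m,R,t=cam(n);print(n,m['fx'],-R.T@t,R[2])
print(manip.state(),manip.grasp_offset)
E
```

```text
side 490.0108530141075 [0.02846811 0.89756798 1.33836057] [ 0.29186007 -0.59652831 -0.74764408]
top 466.53837422829093 [ 0.3405961  -0.06885318  1.4373127 ] [ 0.13600048 -0.0188007  -0.99053036]
{'time': 0.1, 'joint_pos': array([-1.42902298e+00,  5.32868027e-02,  1.61417051e+00, -1.27434476e-05,
        1.47598402e+00, -1.19037721e-01]), 'joint_vel': array([-0.00196186, -0.00173786, -0.00133865, -0.00148336, -0.00083633,
        0.00183476]), 'joint_efforts': array([ 7.32420413e-04, -3.94904208e+01, -3.71364284e+01, -2.98830605e-05,
        3.95146708e-03, -6.06618968e-06]), 'tool_pos': array([ 0.1610589 , -0.60330648,  0.2301802 ]), 'tool_rot': array([ 0.09193798, -0.09196181,  0.70175607, -0.70044904]), 'contact_force': array([0.44520053, 0.42044358, 0.14039198]), 'ft_torque': array([ 0.01466089,  0.02534807, -0.04627753]), 'gripper_width': 0.9987151390330508} -0.0187
```

View pics/s0.png

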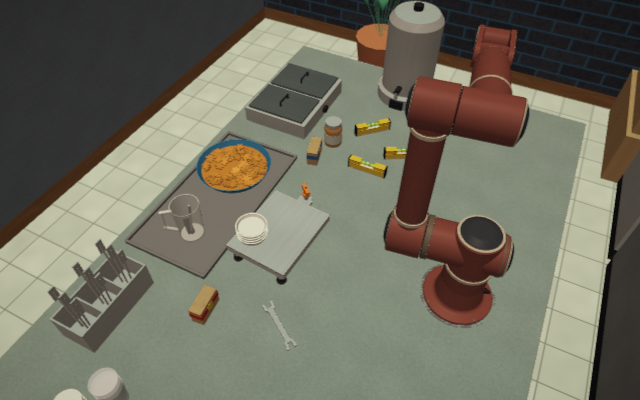

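View pics/t0.png

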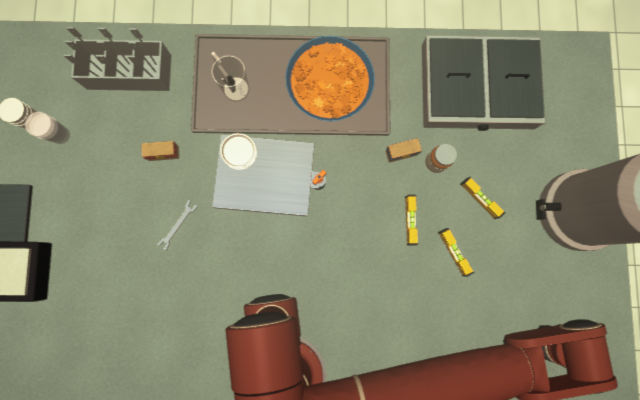

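The top view shows the riser at (263,177), the knob at (319,179), the bowls at (238,152) and the spanner at (178,225). Three level look-alikes sit at (412,220), (457,252) and (485,197) in the top view. The one farthest to the robot's left (+y, image left) should be (412,220). I'll check that in a crop and measure.

```bash
python3 - <<'E'
from h import *
im=cv2.imread('pics/raw_t0.png');si=cv2.imread('pics/raw_s0.png')
a=cv2.resize(im[170:285,380:520],None,fx=4,fy=4,interpolation=cv2.INTER_CUBIC)
b=cv2.resize(im[125:225,205:335],None,fx=4,fy=4,interpolation=cv2.INTER_CUBIC)
cv2.imwrite('pics/c1.png',a);cv2.imwrite('pics/c2.png',b)
cv2.imwrite('pics/c3.png',cv2.resize(si[105:285,220:420],None,fx=3.3,fy=3.3,interpolation=cv2.INTER_CUBIC))
def blobs(im,lo,hi,mn):
    h=cv2.cvtColor(im,cv2.COLOR_BGR2HSV);m=cv2.inRange(h,lo,hi)
    n,l,s,c=cv2.connectedComponentsWithStats(cv2.morphologyEx(m,cv2.MORPH_CLOSE,np.ones((3,3))))
    return [(s[i,4],c[i].round(1),s[i,:4]) for i in range(1,n) if s[i,4]>mn]
for n,i in(('top',im),('side',si)):
    print(n)
    for x in blobs(i,(20,130,120),(34,255,255),20):
        print('y',x,onz(n,*x[1],.035).round(3))
    for x in blobs(i,(5,190,180),(17,255,255),10): print('o',x,onz(n,*x[1],.11).round(3))
for p in((412,196),(412,244),(443,231),(468,273),(464,180),(501,215)): print(p,onz('top',*p,.04).round(3))
E
```

```text
top
y (np.int32(162), array([472.2, 186.3]), array([465, 178,  16,  17], dtype=int32)) [ 0.567 -0.561  0.035]
y (np.int32(156), array([410.9, 204.3]), array([406, 196,  11,  20], dtype=int32)) [ 0.509 -0.372  0.035]
y (np.int32(171), array([494. , 208.7]), array([484, 201,  20,  16], dtype=int32)) [ 0.499 -0.625  0.035]
y (np.int32(167), array([412.1, 234.7]), array([407, 219,  11,  25], dtype=int32)) [ 0.417 -0.374  0.035]
y (np.int32(162), array([448.3, 238.2]), array([441, 229,  15,  20], dtype=int32)) [ 0.408 -0.483  0.035]
y (np.int32(168), array([464. , 265.6]), array([454, 257,  19,  18], dtype=int32)) [ 0.326 -0.528  0.035]
o (np.int32(4135), array([329.7,  80.4]), array([292,  44,  76,  73], dtype=int32)) [ 0.868 -0.119  0.11 ]
o (np.int32(14), array([322.4, 172.8]), array([321, 171,   4,   5], dtype=int32)) [ 0.589 -0.1    0.11 ]
side
y (np.int32(273), array([372.7, 126.8]), array([356, 118,  34,  17], dtype=int32)) [ 0.527 -0.578  0.035]
y (np.int32(164), array([393., 153.]), array([386, 147,  19,  12], dtype=int32)) [ 0.397 -0.47   0.035]
y (np.int32(327), array([366.5, 165.9]), array([349, 155,  38,  22], dtype=int32)) [ 0.461 -0.358  0.035]
o (np.int32(1465), array([233. , 165.6]), array([202, 145,  64,  44], dtype=int32)) [ 0.861 -0.075  0.11 ]
o (np.int32(32), array([221.4, 187.1]), array([213, 185,  18,   5], dtype=int32)) [0.839 0.031 0.11 ]
o (np.int32(36), array([304.9, 189.1]), array([303, 184,   6,  12], dtype=int32)) [ 0.58  -0.089  0.11 ]
(412, 196) [ 0.534 -0.374  0.04 ]
(412, 244) [ 0.389 -0.372  0.04 ]
(443, 231) [ 0.429 -0.466  0.04 ]
(468, 273) [ 0.305 -0.537  0.04 ]
(464, 180) [ 0.585 -0.535  0.04 ]
(501, 215) [ 0.479 -0.644  0.04 ]
```

View pics/c1.png

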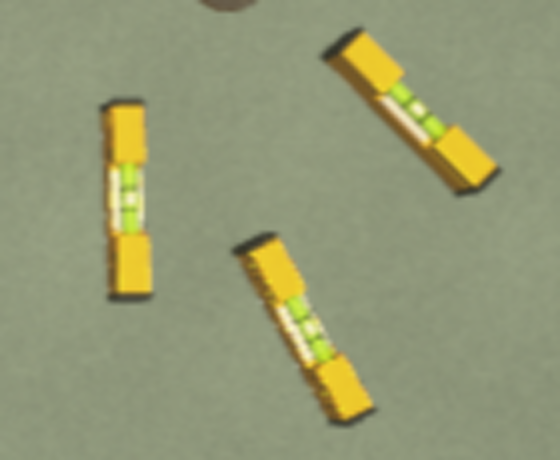

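View pics/c2.png

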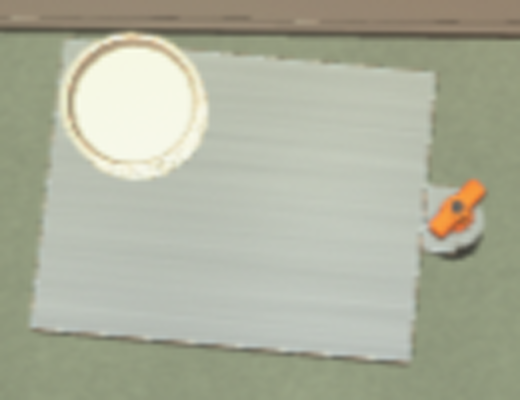

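View pics/c3.png

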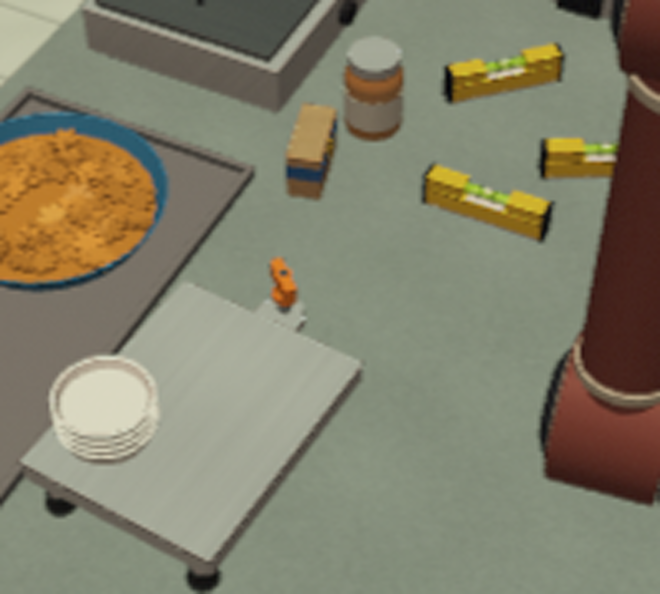

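```bash
python3 - <<'E'
from h import *
im=cv2.imread('pics/raw_t0.png');h=cv2.cvtColor(im,cv2.COLOR_BGR2HSV)
# deck
pts=np.array([(221.2,135),(313.5,143),(307.5,215.2),(212.8,207)])-0.4
P=[onz('top',*p,.075) for p in pts]
for p in P: print(p.round(4))
print('len',[np.linalg.norm(P[i]-P[(i+1)%4]).round(4) for i in range(4)],'c',np.mean(P,0).round(4))
ey=(P[0]-P[1]+P[3]-P[2]);ey/=np.linalg.norm(ey);print('ey',ey,'yaw of deck x',np.degrees(np.arctan2(-ey[0],ey[1])))
c=np.mean(P,0);ex=np.array([ey[1],-ey[0],0]);lane=c-ex*.055;print('lane',lane, 'foot',c-ey*.165)
# level top faces
x0,y0=395,185
m=cv2.inRange(h,(20,130,190),(34,255,255))[y0:255,x0:430]
n,l,s,cc=cv2.connectedComponentsWithStats(m)
for i in range(1,n):
    if s[i,4]>30:
        print(s[i],onz('top',*(cc[i]+[x0,y0]),.044).round(4)); q=cv2.minAreaRect(np.argwhere(l==i)[:,::-1].astype(np.float32));print(q)
# green
mg=cv2.inRange(h,(35,90,120),(60,255,255))[y0:255,x0:430];yy,xx=np.nonzero(mg);print('green',len(xx),onz('top',xx.mean()+x0,yy.mean()+y0,.041))
mo=cv2.inRange(h,(5,170,120),(18,255,255))[160:200,305:335];yy,xx=np.nonzero(mo);print('knob',xx.mean()+305,yy.mean()+160,len(xx),onz('top',xx.mean()+305,yy.mean()+160,.118))
o=[onz('top',478/4+204.6,185/4+124.6,.121),onz('top',440/4+204.6,232/4+124.6,.121)];print(o,np.linalg.norm(o[0]-o[1]))
si=cv2.imread('pics/raw_s0.png');hs=cv2.cvtColor(si,cv2.COLOR_BGR2HSV)
mo=cv2.inRange(hs,(5,150,120),(18,255,255))[178:205,295:315];ys,xs=np.nonzero(mo);print('side knob',xs.mean()+295,ys.mean()+178,len(xs))
print(two('top',(xx.mean()+305,yy.mean()+160),'side',(xs.mean()+295,ys.mean()+178)))
ms=cv2.inRange(hs,(35,90,120),(60,255,255))[150:182,340:395];ys,xs=np.nonzero(ms);print('sideg',xs.mean()+340,ys.mean()+150,len(xs))
E
```

```text
[0.7075 0.2039 0.075 ]
[ 0.687  -0.0721  0.075 ]
[ 0.4699 -0.057   0.075 ]
[0.4909 0.2201 0.075 ]
len [np.float64(0.2768), np.float64(0.2176), np.float64(0.2779), np.float64(0.2173)] c [0.5888 0.0737 0.075 ]
ey [7.47593878e-02 9.97201601e-01 4.00256411e-16] yaw of deck x -4.28739742793931
lane [0.53399665 0.07783738 0.075     ] foot [ 0.57650744 -0.09081265  0.075     ]
[ 13  12   9  16 122] [ 0.5086 -0.3719  0.044 ]
((17.0, 19.5), (15.0, 8.0), 90.0)
[ 13  42  10  16 126] [ 0.4167 -0.3747  0.044 ]
((17.5, 49.5), (15.0, 9.0), 90.0)
green 50 [ 0.46229946 -0.37156136  0.041     ]
knob 319.015625 177.0625 64 [ 0.57492754 -0.09015519  0.118     ]
[array([ 0.59267435, -0.10452374,  0.121     ]), array([ 0.55816871, -0.07763863,  0.121     ])] 0.04374298274450865
side knob 305.18840579710144 190.57971014492753 69
(array([ 0.57865802, -0.09017711,  0.10124515]), np.float64(0.0015681423484536219))
sideg 366.8235294117647 163.11764705882354 34
```

```bash
cat >> h.py <<'E'
from scipy.spatial.transform import Rotation as Ro
def st():
    s=manip.state();q=s['tool_rot'];R=Ro.from_quat([q[1],q[2],q[3],q[0]]).as_matrix()
    print('t',round(s['time'],2),'tcp',s['tool_pos'].round(4),'y',R[:,1].round(3),'zyaw',np.degrees(np.arctan2(R[1,2],R[0,2])).round(2),'q',s['joint_pos'].round(2),'F',s['contact_force'].round(2),'T',s['ft_torque'].round(2),'w',(85.4*s['gripper_width']).round(1))
    return s
E
python3 -c "
from h import *
st()"
```

```text
Traceback (most recent call last):
  File "h.py", line 22, in st
    print('t',round(s['time'],2),'tcp',s['tool_pos'].round(4),'y',R[:,1].round(3),'zyaw',np.degrees(np.arctan2(R[1,2],R[0,2])).round(2),'q',s['joint_pos'].round(2),'F',s['contact_force'].round(2),'T',s['ft_torque'].round(2),'w',(85.4*s['gripper_width']).round(1))
                                                                                                                                                                                                                                    ^^^^^^^^^^^^^^^^^^^^^^^^^^^^^^^
AttributeError: 'float' object has no attribute 'round'
```

```bash
sed -i "s/(85.4\*s\['gripper_width'\]).round(1)/round(85.4*s['gripper_width'],1)/" h.py
python3 -c "
from h import *
st()"
```

```text
t 0.1 tcp [ 0.1611 -0.6033  0.2302] y [-0.     0.002 -1.   ] zyaw -75.06 q [-1.43  0.05  1.61 -0.    1.48 -0.12] F [0.45 0.42 0.14] T [ 0.01  0.03 -0.05] w 85.3
```

```bash
python3 -m jog '{"offset":[[0.6,0.46,0],[0.6,0.46,0],[0.6,0.46,0],[0.6,0.46,0],[0.6,0.46,0],[0.6,0.46,0],[0.6,0.46,0],[0.6,0.46,0],[0.6,0.46,0],[0.6,0.46,0],[0,0,-0.6],[0,0,-0.6]],"angular":[[0,0,-0.22],[0,0,-0.22],[0,0,-0.22],[0,0,-0.22],[0,0,-0.22],[0,0,-0.22],[0,0,-0.22],[0,0,-0.22],[0,0,-0.22],[0,0,-0.22],[0,0,0],[0,0,0]],"jaw":[60,60,60,60,60,60,60,60,60,60,60,60]}'; python3 -c "
from h import *
st()
save('top','t1',(360,140,520,290),4)
save('side','s1',(300,60,460,210),4)
st()"
```

```text
time: 1.3
tool_pos: [0.4626, -0.3733, 0.1715]
tool_rot: [-0.012, 0.011, -0.706, 0.708]
contact_force: [0.0, -0.6, 0.2]
gripper_width: 0.699
t 1.3 tcp [ 0.4626 -0.3733  0.1715] y [ 0.002 -0.002 -1.   ] zyaw -88.12 q [-0.8   0.02  1.75 -0.    1.37  0.73] F [ 0.03 -0.58  0.16] T [0.   0.02 0.03] w 59.7
t 1.4 tcp [ 0.459  -0.3709  0.1654] y [-0.007  0.008 -1.   ] zyaw -88.22 q [-0.81  0.03  1.75 -0.    1.37  0.73] F [-0.38 -0.47 -1.85] T [0.04 0.03 0.01] w 60.3
```

View pics/t1.png

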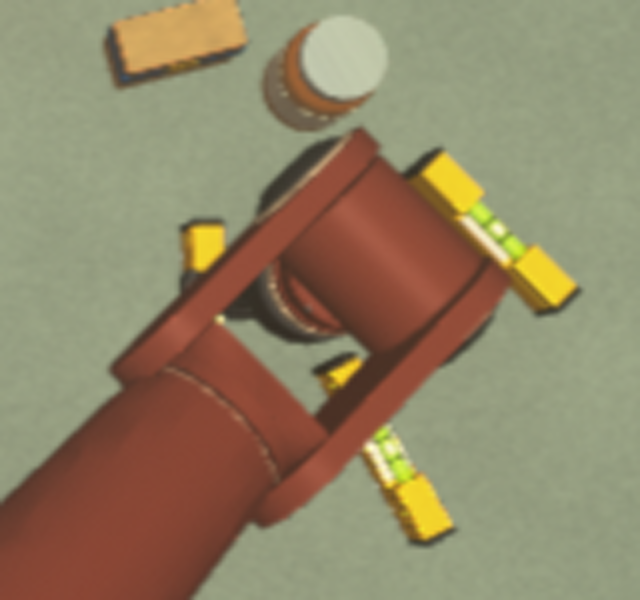

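View pics/s1.png

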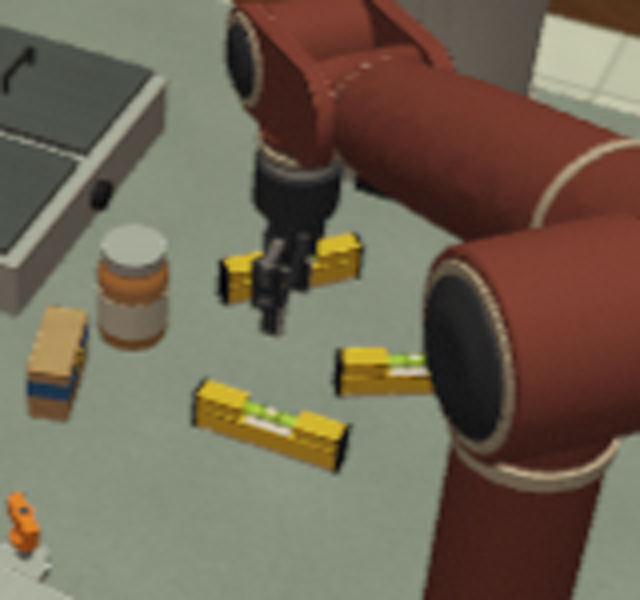

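```bash
python3 -m jog '{"offset":[[0,0,-0.6],[0,0,-0.6],[0,0,-0.6],[0,0,-0.4],[0.03,0,-0.3],[0,0,0],[0,0,0],[0,0,0]],"angular":[[0,0,0],[0,0,0],[0,0,0],[0,0,0],[0,0,0],[0,0,0],[0,0,0],[0,0,0]],"jaw":[60,60,60,60,60,60,60,60]}'; python3 -c "
from h import *
st()
save('side','s2',(300,60,460,210),4)
"
```

```text
time: 2.2
tool_pos: [0.4636, -0.3749, 0.0483]
tool_rot: [-0.011, 0.01, -0.706, 0.708]
contact_force: [-0.1, 0.4, 0.3]
gripper_width: 0.703
t 2.2 tcp [ 0.4636 -0.3749  0.0483] y [ 0.002 -0.002 -1.   ] zyaw -88.26 q [-0.8   0.16  1.82  0.    1.16  0.74] F [-0.05  0.45  0.28] T [-0.02  0.02  0.01] w 60.0
```

View pics/s2.png

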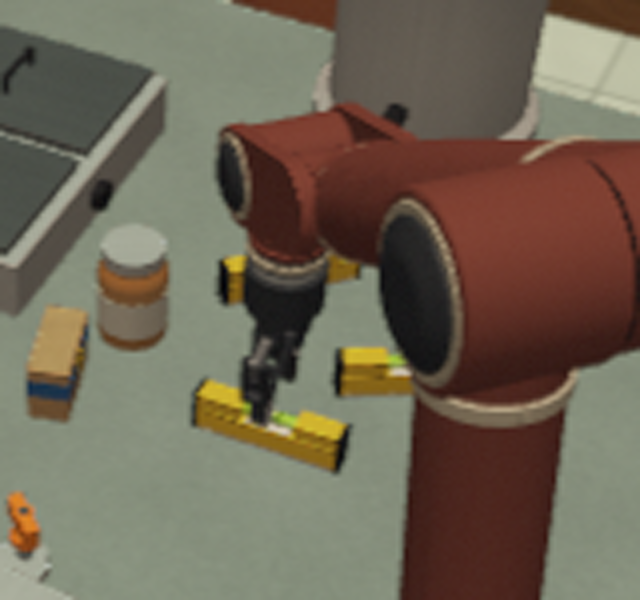

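```bash
python3 -m jog '{"offset":[[0,0.03,-0.3],[0,0,-0.3],[0,0,-0.22],[0,0,0],[0,0,0]],"angular":[[0,0,0],[0,0,0],[0,0,0],[0,0,0],[0,0,0]],"jaw":[60,60,60,60,60]}'; python3 -c "
from h import *
st()
save('side','s3',(300,60,460,210),4)
"
```

```text
time: 2.75
tool_pos: [0.4622, -0.3719, 0.0043]
tool_rot: [0.01, -0.011, 0.707, -0.707]
contact_force: [0.7, 0.0, 0.0]
gripper_width: 0.7
t 2.75 tcp [ 0.4622 -0.3719  0.0043] y [-0.001  0.001 -1.   ] zyaw -88.25 q [-0.8   0.22  1.83 -0.    1.09  0.74] F [0.73 0.04 0.02] T [-0.    0.03  0.02] w 59.8
```

View pics/s3.png

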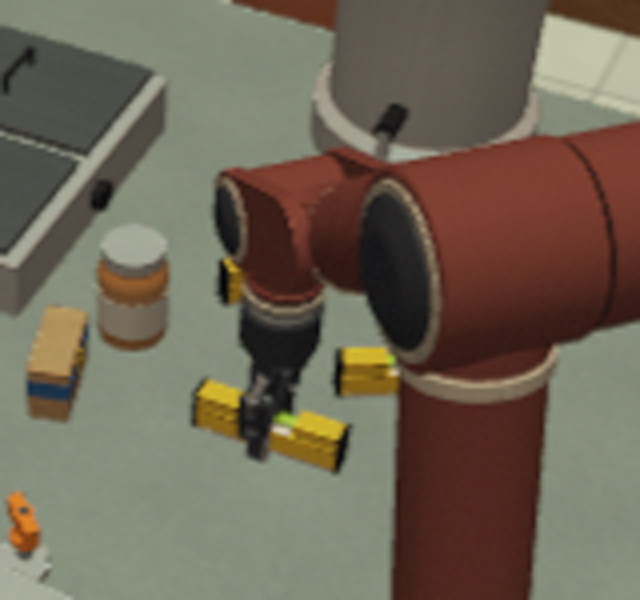

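```bash
python3 -m jog '{"offset":[[0,0,0.04],[0,0,0],[0,0,0],[0,0,0],[0,0,0],[0,0,0],[0,0,0],[0,0,0]],"angular":[[0,0,0],[0,0,0],[0,0,0],[0,0,0],[0,0,0],[0,0,0],[0,0,0],[0,0,0]],"jaw":[20,15,15,15,15,15,15,15]}'; python3 -c "
from h import *
st()"
```

```text
time: 3.6
tool_pos: [0.4633, -0.373, 0.0085]
tool_rot: [-0.011, 0.01, -0.707, 0.708]
contact_force: [0.2, -0.1, 5.9]
gripper_width: 0.266
t 3.6 tcp [ 0.4633 -0.373   0.0085] y [ 0.001 -0.001 -1.   ] zyaw -88.26 q [-0.8   0.22  1.83  0.    1.09  0.74] F [ 0.25 -0.12  5.86] T [0.04 0.03 0.04] w 22.7
```

```bash
python3 -m jog '{"offset":[[0,0,0.2],[0,0,0.5],[0,0,0.9],[0,0,0.9],[0,0,0.9],[0,0,0],[0,0,0]],"angular":[[0,0,0],[0,0,0],[0,0,0],[0,0,0],[0,0,0],[0,0,0],[0,0,0]],"jaw":[15,15,15,15,15,15,15]}'; python3 -c "
from h import *
st()
save('side','s4',(280,20,440,170),4)
"
```

```text
time: 4.3
tool_pos: [0.4628, -0.3725, 0.1784]
tool_rot: [-0.011, 0.01, -0.707, 0.708]
contact_force: [-0.7, 0.7, -2.8]
gripper_width: 0.263
t 4.3 tcp [ 0.4628 -0.3725  0.1784] y [ 0.001 -0.001 -1.   ] zyaw -88.26 q [-0.8   0.02  1.74 -0.    1.38  0.74] F [-0.74  0.75 -2.79] T [ 0.04  0.04 -0.02] w 22.5
```

View pics/s4.png

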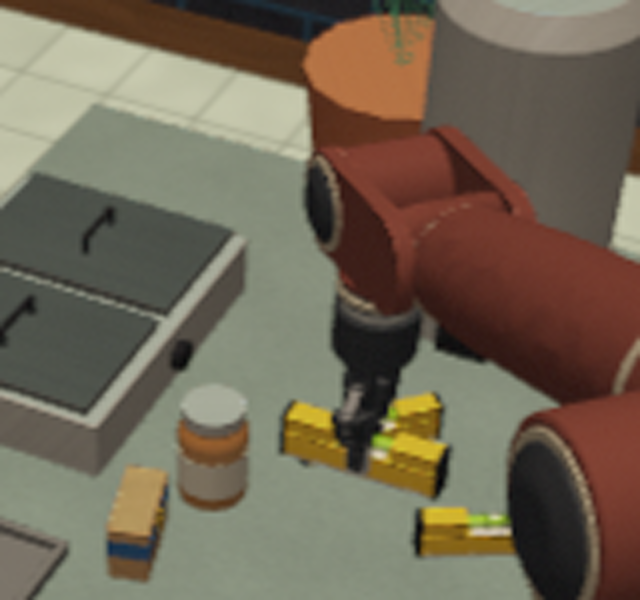

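The level is held upright in the jaws. Next I carry it over to the deck.

```bash
python3 -m jog '{"offset":[[0.1,0.64,0.2],[0.1,0.64,0],[0.1,0.64,0],[0.1,0.64,0],[0.1,0.64,0],[0.1,0.64,0],[0.1,0.64,0]],"angular":[[0,0,1],[0,0,1],[0,0,1],[0,0,1],[0,0,1],[0,0,1],[0,0,1]],"jaw":[15,15,15,15,15,15,15]}' && python3 -m jog '{"offset":[[0.1,0.64,0],[0.1,0.64,0],[0.1,0.64,0],[0.1,0.64,0],[0.1,0.64,0],[0.1,0.64,0],[0.1,0.64,0],[0,0,0],[0,0,0],[0,0,0]],"angular":[[0,0,1],[0,0,1],[0,0,1],[0,0,1],[0,0,1],[0,0,1],[0,0,1],[0,0,0],[0,0,0],[0,0,0]],"jaw":[15,15,15,15,15,15,15,15,15,15]}'; python3 -c "
from h import *
st()
save('side','s5',(180,80,340,230),4)
save('top','t5',(190,90,350,240),4)
"
```

```text
time: 5.05
tool_pos: [0.4958, -0.1462, 0.1836]
tool_rot: [0.263, -0.266, 0.657, -0.654]
contact_force: [0.5, 0.1, -2.4]
gripper_width: 0.264
time: 6.05
tool_pos: [0.5316, 0.075, 0.1854]
tool_rot: [0.48, -0.482, 0.519, -0.518]
contact_force: [-0.1, 0.4, -2.7]
gripper_width: 0.27
t 6.05 tcp [0.5316 0.075  0.1854] y [-0.003 -0.    -1.   ] zyaw -4.32 q [ 0.   -0.12  1.86 -0.    1.41  0.08] F [-0.14  0.44 -2.67] T [-0.02 -0.01 -0.02] w 23.1
```

View pics/s5.png

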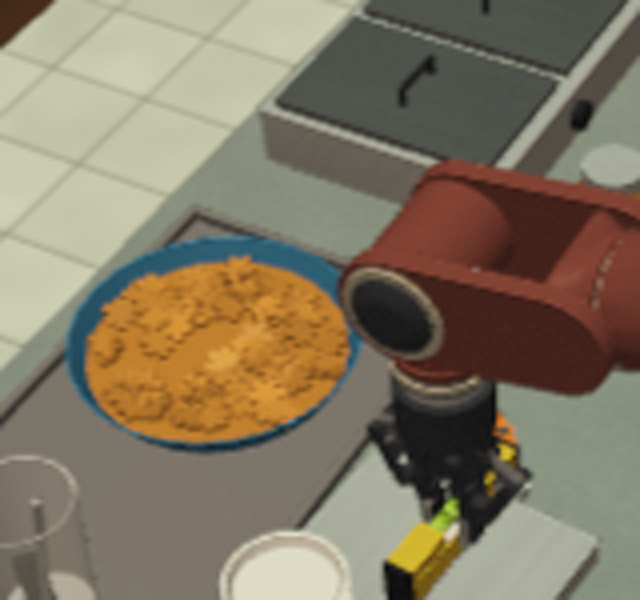

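View pics/t5.png

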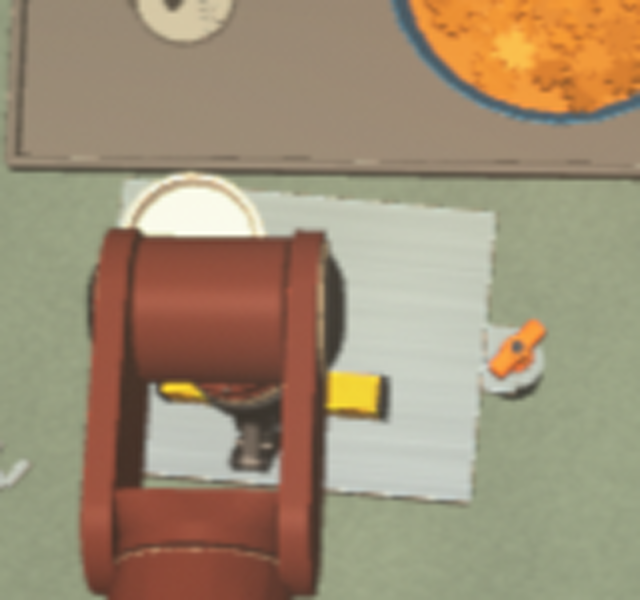

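```bash
python3 -m jog '{"offset":[[0.04,0.05,-0.4],[0,0,-0.5],[0,0,-0.5],[0,0,-0.3],[0,0,-0.05],[0,0,0],[0,0,0]],"angular":[[0,0,0],[0,0,0],[0,0,0],[0,0,0],[0,0,0],[0,0,0],[0,0,0]],"jaw":[15,15,15,15,15,15,15]}'; python3 -m jog '{"offset":[[0,0,-0.06],[0,0,0]],"angular":[[0,0,0],[0,0,0]],"jaw":[15,15]}';python3 -m jog '{"offset":[[0,0,-0.06],[0,0,0]],"angular":[[0,0,0],[0,0,0]],"jaw":[15,15]}'; python3 -c "
from h import *
st()
save('side','s6',(180,80,340,230),4)
"
```

```text
time: 6.85
tool_pos: [0.5358, 0.078, 0.1014]
tool_rot: [-0.482, 0.48, -0.518, 0.519]
contact_force: [0.2, 0.4, -2.5]
gripper_width: 0.27
time: 7.05
tool_pos: [0.5351, 0.0782, 0.0975]
tool_rot: [-0.481, 0.481, -0.518, 0.519]
contact_force: [0.7, 0.2, -2.6]
gripper_width: 0.263
time: 7.25
tool_pos: [0.5344, 0.0782, 0.0935]
tool_rot: [0.481, -0.481, 0.518, -0.518]
contact_force: [0.0, 0.7, -2.0]
gripper_width: 0.264
t 7.25 tcp [0.5344 0.0782 0.0935] y [-0.001 -0.    -1.   ] zyaw -4.25 q [ 0.01 -0.02  1.93 -0.    1.24  0.08] F [ 0.01  0.67 -1.96] T [-0.01  0.03 -0.04] w 22.6
```

View pics/s6.png

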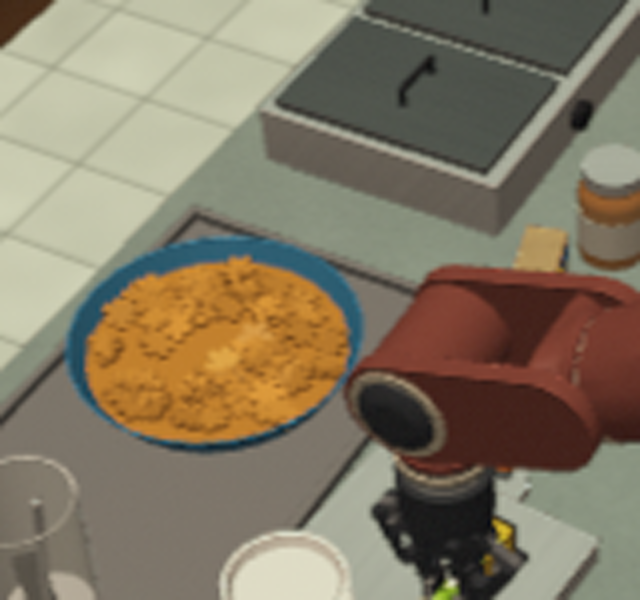

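```bash
python3 -m jog '{"offset":[[0,0,-0.06],[0,0,0]],"angular":[[0,0,0],[0,0,0]],"jaw":[15,15]}'; python3 -m jog '{"offset":[[0,0,-0.04],[0,0,0]],"angular":[[0,0,0],[0,0,0]],"jaw":[15,15]}'
```

```text
time: 7.5
tool_pos: [0.5343, 0.0782, 0.0903]
tool_rot: [0.481, -0.481, 0.518, -0.518]
contact_force: [0.6, -0.2, -2.2]
gripper_width: 0.266
time: 7.7
tool_pos: [0.5344, 0.0781, 0.0884]
tool_rot: [0.481, -0.481, 0.518, -0.518]
contact_force: [0.4, -1.4, -1.9]
gripper_width: 0.261
```

```bash
python3 -m jog '{"offset":[[0,0,-0.04],[0,0,0]],"angular":[[0,0,0],[0,0,0]],"jaw":[15,15]}'; python3 -m jog '{"offset":[[0,0,-0.02],[0,0,0]],"angular":[[0,0,0],[0,0,0]],"jaw":[15,15]}'
```

```text
time: 7.9
tool_pos: [0.5345, 0.0781, 0.0865]
tool_rot: [0.481, -0.481, 0.518, -0.518]
contact_force: [0.3, 0.4, -0.8]
gripper_width: 0.269
time: 8.1
tool_pos: [0.5346, 0.0781, 0.0857]
tool_rot: [0.481, -0.481, 0.518, -0.518]
contact_force: [0.4, -0.1, -2.2]
gripper_width: 0.268
```

```bash
python3 -m jog '{"offset":[[0,0,-0.03],[0,0,0]],"angular":[[0,0,0],[0,0,0]],"jaw":[15,15]}'; python3 -m jog '{"offset":[[0,0,-0.02],[0,0,0]],"angular":[[0,0,0],[0,0,0]],"jaw":[15,15]}'
```

```text
time: 8.3
tool_pos: [0.5345, 0.0782, 0.0841]
tool_rot: [0.481, -0.481, 0.518, -0.518]
contact_force: [0.4, -0.2, -2.4]
gripper_width: 0.264
time: 8.5
tool_pos: [0.5345, 0.0782, 0.0831]
tool_rot: [0.481, -0.481, 0.518, -0.518]
contact_force: [-1.0, -0.5, -1.5]
gripper_width: 0.267
```

```bash
python3 -m jog '{"offset":[[0,0,-0.02],[0,0,0]],"angular":[[0,0,0],[0,0,0]],"jaw":[15,15]}'; python3 -m jog '{"offset":[[0,0,-0.02],[0,0,0]],"angular":[[0,0,0],[0,0,0]],"jaw":[15,15]}'
```

```text
time: 8.7
tool_pos: [0.5348, 0.0781, 0.0827]
tool_rot: [-0.481, 0.481, -0.518, 0.518]
contact_force: [-1.5, -0.7, 0.1]
gripper_width: 0.266
time: 8.9
tool_pos: [0.5351, 0.0781, 0.0823]
tool_rot: [-0.481, 0.481, -0.518, 0.518]
contact_force: [-2.8, -0.9, 4.5]
gripper_width: 0.262
```

```bash
python3 -m jog '{"offset":[[0,0,0],[0,0,0],[0,0,0],[0,0,0],[0,0,0.2],[0,0,0.5],[0,0,0.8],[0,0,0.8],[0,0,0],[0,0,0]],"angular":[[0,0,0],[0,0,0],[0,0,0],[0,0,0],[0,0,0],[0,0,0],[0,0,0],[0,0,0],[0,0,0],[0,0,0]],"jaw":[28,34,50,50,50,50,50,50,50,50]}'; python3 -c "
from h import *
st()
save('side','s7',(220,150,340,270),5)
save('top','t7',(200,125,330,225),5)
"
```

```text
time: 9.9
tool_pos: [0.5356, 0.0782, 0.1986]
tool_rot: [-0.482, 0.48, -0.517, 0.519]
contact_force: [-0.8, -0.2, -0.2]
gripper_width: 0.582
t 9.9 tcp [0.5356 0.0782 0.1986] y [ 0.004  0.    -1.   ] zyaw -4.26 q [ 0.01 -0.13  1.84 -0.    1.42  0.08] F [-0.82 -0.16 -0.2 ] T [-0.06  0.02  0.08] w 49.7
```

View pics/s7.png

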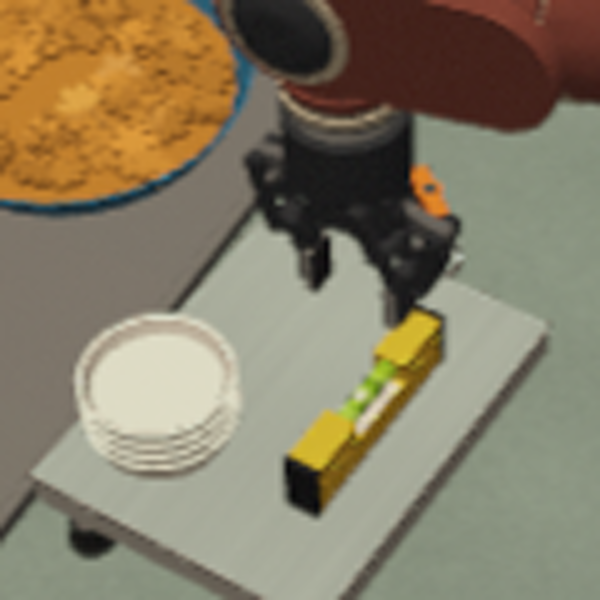

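View pics/t7.png

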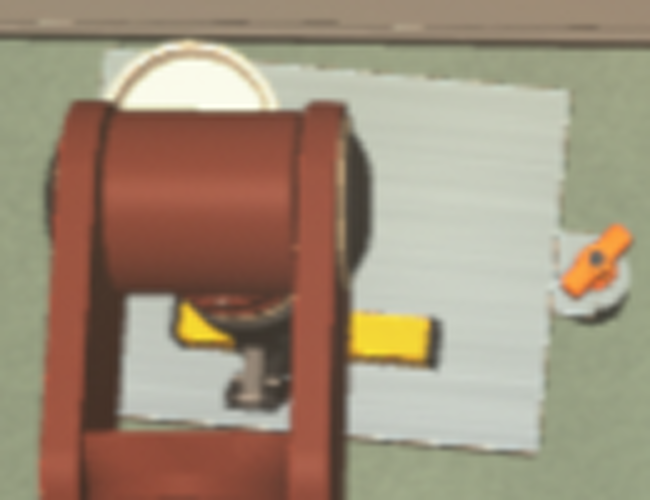

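```bash
python3 -m jog '{"offset":[[0.16,-0.68,0],[0.16,-0.68,0],[0.16,-0.68,0],[0.16,-0.68,0],[0.17,-0.66,0],[0,0,0],[0,0,0]],"angular":[[0,0,0],[0,0,0],[0,0,0],[0,0,0],[0,0,0],[0,0,0],[0,0,0]],"jaw":[50,50,50,50,50,50,50]}'; python3 -c "
from h import *
st()
save('side','s8',(270,205,315,260),10)
save('top','t8',(225,175,300,210),10)
"
```

```text
time: 10.7
tool_pos: [0.5742, -0.0911, 0.1943]
tool_rot: [0.48, -0.481, 0.52, -0.517]
contact_force: [0.1, 0.1, -0.2]
gripper_width: 0.584
t 10.7 tcp [ 0.5742 -0.0911  0.1943] y [-0.003  0.001 -1.   ] zyaw -4.34 q [-0.29 -0.02  1.75  0.    1.42 -0.21] F [ 0.06  0.06 -0.18] T [-0.07  0.02  0.04] w 49.9
```

View pics/s8.png

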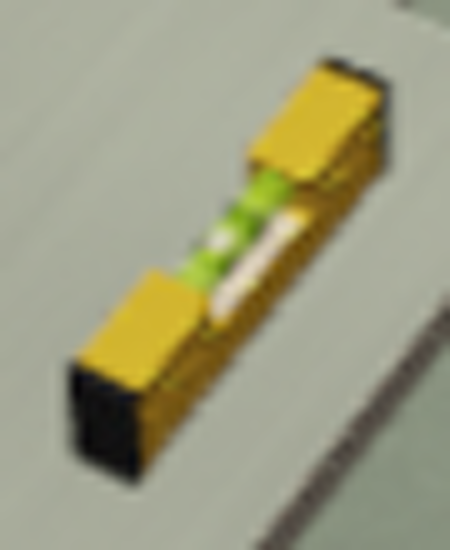

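View pics/t8.png

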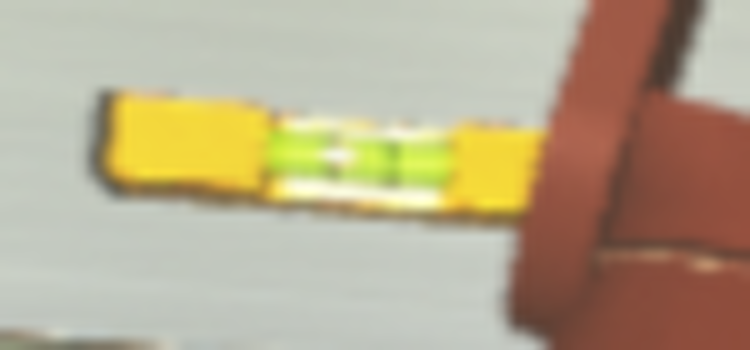

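The bubble sits about 6.5 mm towards +y, so the foot end is low. It needs roughly 2 rad clockwise, and I'll pre-rotate the wrist to leave room for that.

```bash
python3 -m jog '{"offset":[[0,0,0],[0,0,0],[0,0,0],[0,0,-0.2],[0,0,-0.2],[0,0,-0.2],[0,0,-0.2],[0,0,-0.2],[0,0,-0.2],[0,0,0],[0,0,0],[0,0,0]],"angular":[[0,0,1],[0,0,1],[0,0,1],[0,0,1],[0,0,1],[0,0,1],[0,0,1],[0,0,1],[0,0,1],[0,0,0.2],[0,0,0],[0,0,0]],"jaw":[50,50,50,50,50,50,50,50,50,50,50,50]}'; python3 -c "
from h import *
st()
save('side','s9',(260,130,380,230),5)
"
```

```text
time: 12.0
tool_pos: [0.5755, -0.0904, 0.1371]
tool_rot: [0.666, -0.666, 0.236, -0.237]
contact_force: [-0.2, 0.2, -0.2]
gripper_width: 0.584
t 12.0 tcp [ 0.5755 -0.0904  0.1371] y [ 0.001 -0.    -1.   ] zyaw 50.91 q [-0.28  0.03  1.8   0.    1.31 -1.17] F [-0.17  0.18 -0.23] T [-0.04 -0.06 -0.  ] w 49.8
```

View pics/s9.png

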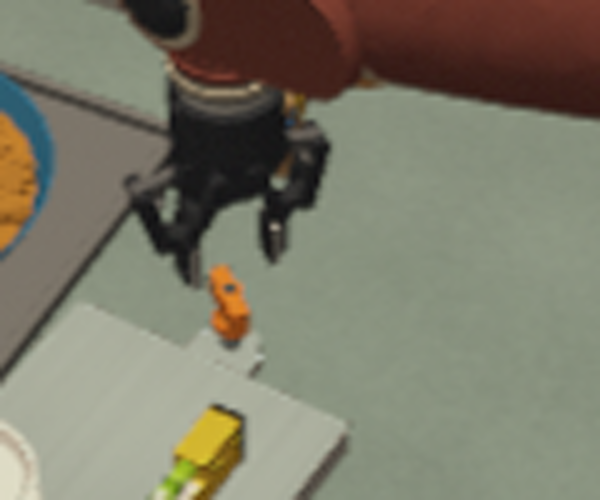

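```bash
python3 -m jog '{"offset":[[0,0,-0.3],[0,0,-0.3],[0,0,-0.26],[0,0,0],[0,0,0],[0,0,0],[0,0,0],[0,0,0],[0,0,0],[0,0,0]],"angular":[[0,0,0],[0,0,0],[0,0,0],[0,0,0],[0,0,0],[0,0,0],[0,0,0],[0,0,0],[0,0,0],[0,0,0]],"jaw":[50,50,50,50,30,20,5,5,5,5]}'; python3 -c "
from h import *
st()
save('side','s10',(240,130,360,230),5)
st()
"
```

```text
time: 13.05
tool_pos: [0.5768, -0.0892, 0.0944]
tool_rot: [0.668, -0.665, 0.235, -0.237]
contact_force: [3.9, 5.8, -1.6]
gripper_width: 0.203
t 13.05 tcp [ 0.5768 -0.0892  0.0944] y [ 0.004  0.003 -1.   ] zyaw 50.94 q [-0.28  0.08  1.83  0.    1.24 -1.17] F [ 3.93  5.85 -1.59] T [ 1.02 -0.61 -0.02] w 17.4
t 13.1 tcp [ 0.5768 -0.0892  0.0944] y [ 0.004  0.003 -1.   ] zyaw 50.94 q [-0.28  0.08  1.83  0.    1.24 -1.17] F [ 3.55  6.61 -1.45] T [ 0.98 -0.63  0.06] w 17.3
```

View pics/s10.png

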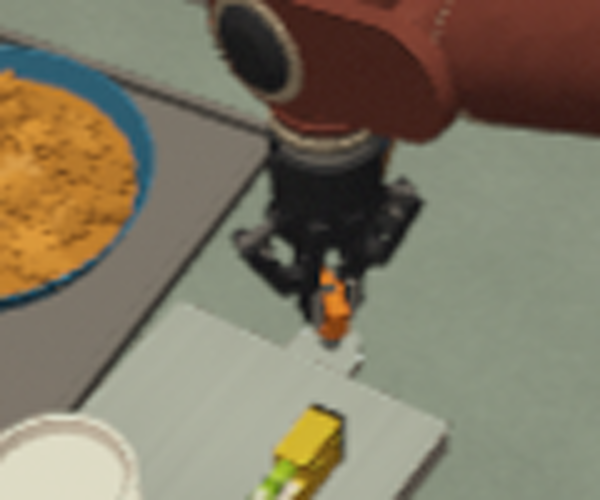

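```bash
python3 -m jog '{"offset":[[0.02,0.03,0],[0,0,0],[0,0,0],[0,0,0],[0,0,0],[0,0,0],[0,0,0],[0,0,0],[0,0,0],[0,0,0]],"angular":[[0,0,0],[0,0,0],[0,0,-0.7],[0,0,-0.7],[0,0,-0.7],[0,0,-0.7],[0,0,-0.7],[0,0,-0.7],[0,0,-0.7],[0,0,0]],"jaw":[5,5,5,5,5,5,5,5,5,5]}'; python3 -c "
from h import *
st()"
```

```text
time: 14.1
tool_pos: [0.5767, -0.0892, 0.0943]
tool_rot: [0.585, -0.584, 0.397, -0.398]
contact_force: [0.4, 2.6, 3.9]
gripper_width: 0.203
t 14.1 tcp [ 0.5767 -0.0892  0.0943] y [ 0.001  0.    -1.   ] zyaw 21.55 q [-0.28  0.08  1.83  0.    1.24 -0.66] F [0.42 2.61 3.93] T [ 0.49 -0.02  0.12] w 17.4
```

```bash
python3 -m jog '{"offset":[[0,0,0],[0,0,0],[0,0,0],[0,0,0],[0,0,0],[0,0,0],[0,0,0],[0,0,0],[0,0,0],[0,0,0]],"angular":[[0,0,-1],[0,0,-1],[0,0,-1],[0,0,-1],[0,0,-1],[0,0,-1],[0,0,-1],[0,0,-1],[0,0,-1],[0,0,-1]],"jaw":[5,5,5,5,5,5,5,5,5,5]}';  python3 -m jog '{"offset":[[0,0,0],[0,0,0],[0,0,0],[0,0,0],[0,0,0],[0,0,0],[0,0,0],[0,0,0],[0,0,0],[0,0,0],[0,0,0],[0,0,0]],"angular":[[0,0,-1],[0,0,0],[0,0,0],[0,0,0],[0,0,0],[0,0,0],[0,0,0],[0,0,0],[0,0,0],[0,0,0],[0,0,0],[0,0,0]],"jaw":[5,5,5,5,5,5,5,5,5,5,5,5]}';python3 -c "
from h import *
st()
save('side','s11',(270,200,315,255),10)
save('top','t11',(225,175,300,210),10)
"
```

```text
time: 15.1
tool_pos: [0.5764, -0.0891, 0.0943]
tool_rot: [0.307, -0.307, 0.637, -0.637]
contact_force: [-1.2, 2.1, 4.5]
gripper_width: 0.2
time: 16.3
tool_pos: [0.5764, -0.0891, 0.0943]
tool_rot: [0.275, -0.275, 0.652, -0.651]
contact_force: [-2.8, 4.4, 5.5]
gripper_width: 0.205
t 16.3 tcp [ 0.5764 -0.0891  0.0943] y [ 0.     0.001 -1.   ] zyaw -44.25 q [-0.28  0.08  1.83  0.    1.24  0.49] F [-2.75  4.42  5.46] T [0.64 0.34 0.06] w 17.5
```

View pics/s11.png

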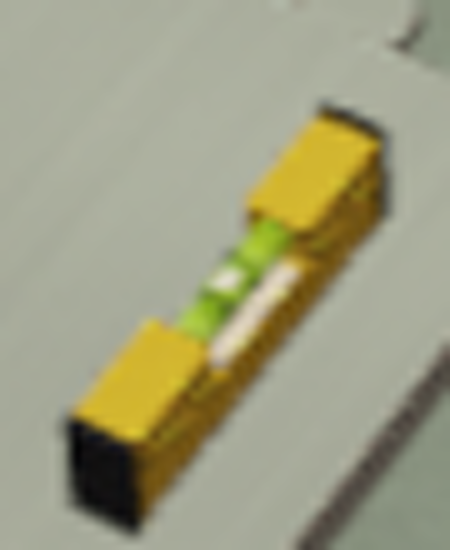

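View pics/t11.png

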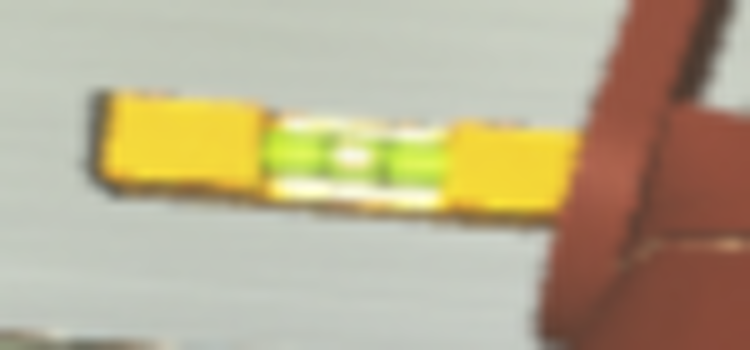

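```bash
cat > bub.py <<'E'
from h import *
import sys
EY=np.array([.0748,.9972,0]);EX=np.array([.9972,-.0748,0])
def prof(name,n=3,zt=.119,c0=(.534,.0778)):
    im=np.mean([manip.grab_frame(name).astype(np.float32) for _ in range(n)],0)
    up=lambda p:(cv2.remap(im,np.array([[p[0]]],np.float32),np.array([[p[1]]],np.float32),cv2.INTER_CUBIC)[0,0])
    s=np.arange(-45,45.1,.5)
    out=[]
    for w in (-4,-2,0,2,4):
        out.append([up(proj(name,np.array([*c0,zt])+EY*a/1000+EX*w/1000)) for a in s])
    return s,np.array(out)  # w,s,bgr
def analyse(name,off=0,show=False):
    s,P=prof(name,c0=(.534+EX[0]*off,.0778+EX[1]*off))
    b=P.mean(0)
    B,G,R=b[:,0],b[:,1],b[:,2]
    yel=R-G  # yellow blocks positive, vial negative
    if show:
        for a,x in zip(s[::3],b[::3].round(0)): print(a,x)
    # block edges by zero crossing of hue R-G mid level
    inside=np.where(np.abs(s)<12)[0]
    lv=(np.median(yel[np.abs(np.abs(s)-38)<5])+np.median(yel[inside]))/2
    m=np.argmin(np.abs(s))
    i=m
    while yel[i]<lv and i<len(s)-1:i+=1
    hi=s[i-1]+(lv-yel[i-1])/(yel[i]-yel[i-1])*.5
    i=m
    while yel[i]<lv and i>0:i-=1
    lo=s[i+1]-(lv-yel[i+1])/(yel[i]-yel[i+1])*.5
    sel=(s>lo+6)&(s<hi-6)
    w=np.clip(B-np.percentile(B[sel],30),0,None)*sel
    pk=s[np.argmax(np.where(sel,B,0))]
    w=w*(np.abs(s-pk)<9)
    bub=(w*s).sum()/w.sum()
    d=np.where(sel,G,999)
    l=[s[np.argmin(np.where(k,d,999))] for k in (s<bub-3,s>bub+3)]
    print(name,'vial edges',lo.round(2),hi.round(2),'mid',((lo+hi)/2).round(2),'bubble',bub.round(2),'lines',l,np.mean(l),'-> off(mid)',(bub-(lo+hi)/2).round(2),'off(lines)',(bub-np.mean(l)).round(2))
if __name__=='__main__':
    sh=len(sys.argv)>1
    analyse('top',show=sh);analyse('side',show=sh)
E
python3 bub.py show
```

```text
-45.0 [ 56. 215. 244.]
-43.5 [ 56. 215. 244.]
-42.0 [ 56. 215. 244.]
-40.5 [ 56. 215. 244.]
-39.0 [ 56. 215. 244.]
-37.5 [ 56. 215. 244.]
-36.0 [ 56. 215. 244.]
-34.5 [ 56. 215. 244.]
-33.0 [ 56. 216. 244.]
-31.5 [ 57. 217. 244.]
-30.0 [ 57. 218. 243.]
-28.5 [ 58. 221. 239.]
-27.0 [ 58. 223. 231.]
-25.5 [ 64. 227. 220.]
-24.0 [ 72. 230. 211.]
-22.5 [ 81. 233. 206.]
-21.0 [ 85. 234. 207.]
-19.5 [ 88. 235. 208.]
-18.0 [ 88. 235. 208.]
-16.5 [ 87. 236. 208.]
-15.0 [ 87. 235. 207.]
-13.5 [ 83. 233. 202.]
-12.0 [ 79. 226. 193.]
-10.5 [ 75. 212. 178.]
-9.0 [ 75. 199. 168.]
-7.5 [ 81. 202. 174.]
-6.0 [ 94. 214. 191.]
-4.5 [121. 224. 208.]
-3.0 [148. 231. 221.]
-1.5 [164. 234. 228.]
0.0 [169. 233. 229.]
1.5 [171. 234. 231.]
3.0 [159. 231. 225.]
4.5 [138. 225. 213.]
6.0 [112. 215. 195.]
7.5 [ 93. 207. 181.]
9.0 [ 81. 208. 178.]
10.5 [ 84. 219. 188.]
12.0 [ 88. 230. 200.]
13.5 [ 90. 234. 206.]
15.0 [ 91. 236. 209.]
16.5 [ 90. 236. 208.]
18.0 [ 85. 234. 207.]
19.5 [ 77. 233. 206.]
21.0 [ 69. 231. 203.]
22.5 [ 62. 227. 199.]
24.0 [ 57. 211. 188.]
25.5 [ 56. 197. 186.]
27.0 [ 56. 196. 205.]
28.5 
[... 1178 characters left out ...]
7.5 [138. 199. 188.]
9.0 [101. 185. 166.]
10.5 [ 66. 162. 138.]
12.0 [ 51. 146. 121.]
13.5 [ 47. 146. 118.]
15.0 [ 46. 157. 125.]
16.5 [ 51. 168. 135.]
18.0 [ 58. 175. 144.]
19.5 [ 63. 182. 152.]
21.0 [ 67. 189. 160.]
22.5 [ 71. 194. 166.]
24.0 [ 78. 196. 170.]
25.5 [ 80. 194. 171.]
27.0 [ 77. 188. 173.]
28.5 [ 68. 181. 181.]
30.0 [ 56. 179. 195.]
31.5 [ 47. 181. 206.]
33.0 [ 44. 182. 212.]
34.5 [ 46. 182. 211.]
36.0 [ 47. 181. 210.]
37.5 [ 47. 181. 210.]
39.0 [ 48. 181. 210.]
40.5 [ 47. 181. 210.]
42.0 [ 47. 182. 210.]
43.5 [ 47. 182. 210.]
45.0 [ 47. 182. 210.]
side vial edges -23.05 28.71 mid 2.83 bubble 4.08 lines [np.float64(-4.0), np.float64(13.0)] 4.5 -> off(mid) 1.25 off(lines) -0.42
```

```bash
python3 -m jog '{"offset":[[0,0,0],[0,0,0],[0,0,0],[0,0,0],[0,0,0],[0,0,0],[0,0,0],[0,0,0]],"angular":[[0,0,-0.7],[0,0,-0.7],[0,0,0],[0,0,0],[0,0,0],[0,0,0],[0,0,0],[0,0,0]],"jaw":[5,5,5,5,20,40,50,50]}';  python3 -m jog '{"offset":[[0,0,0],[0,0,0],[0,0,0.3],[0,0,0.6],[0,0,0.6],[0,0,0.6],[0,0,0],[0,0,0],[0,0,0]],"angular":[[0,0,0],[0,0,0],[0,0,0],[0,0,0],[0,0,0],[0,0,0],[0,0,0],[0,0,0],[0,0,0]],"jaw":[50,50,50,50,50,50,50,50,50]}';python3 -c "
from h import *
st()"; python3 bub.py
```

```text
time: 17.5
tool_pos: [0.5759, -0.0897, 0.0929]
tool_rot: [-0.225, 0.226, -0.67, 0.67]
contact_force: [-0.4, -0.1, -0.5]
gripper_width: 0.586
time: 18.4
tool_pos: [0.5755, -0.0892, 0.1973]
tool_rot: [0.225, -0.226, 0.671, -0.67]
contact_force: [0.6, -0.8, 0.0]
gripper_width: 0.587
t 18.4 tcp [ 0.5755 -0.0892  0.1973] y [-0.002  0.    -1.   ] zyaw -52.85 q [-0.28 -0.02  1.75 -0.    1.42  0.64] F [ 0.56 -0.85  0.04] T [-0.02 -0.03 -0.05] w 50.1
top vial edges -26.33 26.61 mid 0.14 bubble -0.09 lines [np.float64(-8.5), np.float64(8.0)] -0.25 -> off(mid) -0.24 off(lines) 0.16
side vial edges -23.08 28.86 mid 2.89 bubble 3.79 lines [np.float64(-4.0), np.float64(12.5)] 4.25 -> off(mid) 0.9 off(lines) -0.46
```

```bash
python3 -m jog '{"offset":[[-0.1,0.47,0],[-0.12,0.47,0],[-0.12,0.48,0],[-0.12,0.48,0],[-0.12,0.48,0],[-0.12,0.48,0],[-0.12,0.48,0],[0,0,0],[0,0,0],[0,0,0]],"angular":[[0,0,-1],[0,0,-1],[0,0,-1],[0,0,-1],[0,0,-1],[0,0,-1],[0,0,-0.9],[0,0,0],[0,0,0],[0,0,0]],"jaw":[70,70,70,70,70,70,70,70,70,70]}'; python3 -c "
from h import *
st()
save('side','s12',(220,130,340,270),4)
save('top','t12',(200,125,330,225),5)
"
```

```text
time: 19.7
tool_pos: [0.5354, 0.077, 0.1982]
tool_rot: [0.026, -0.026, -0.706, 0.707]
contact_force: [0.2, 0.3, 1.0]
gripper_width: 0.816
t 19.7 tcp [0.5354 0.077  0.1982] y [-0. -0. -1.] zyaw -94.24 q [ 0.01 -0.13  1.84 -0.    1.43  1.65] F [0.2  0.33 1.  ] T [-0.04 -0.05  0.03] w 69.7
```

View pics/s12.png

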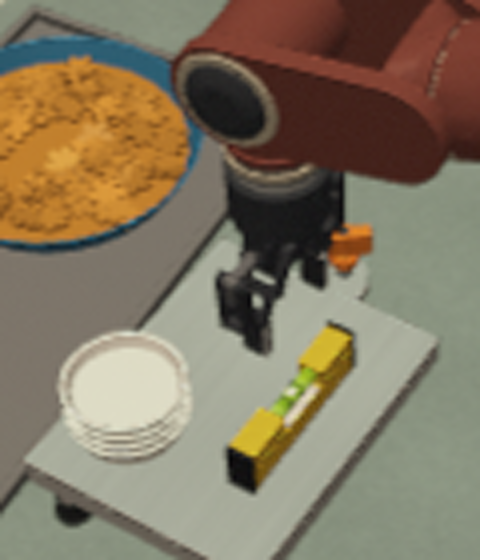

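View pics/t12.png

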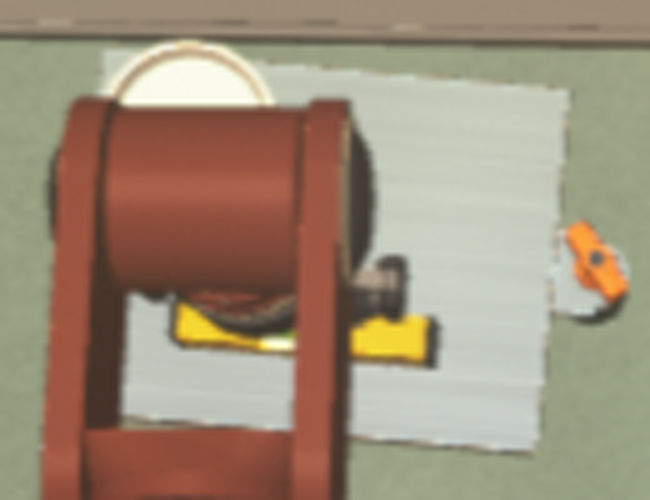

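```bash
python3 -m jog '{"offset":[[0,0.01,-0.4],[0,0,-0.4],[0,0,-0.4],[0,0,-0.1],[0,0,0],[0,0,0]],"angular":[[0,0,0],[0,0,0],[0,0,0],[0,0,0],[0,0,0],[0,0,0]],"jaw":[70,70,70,70,70,70]}'; python3 -m jog '{"offset":[[0,0,-0.1],[0,0,0]],"angular":[[0,0,0],[0,0,0]],"jaw":[70,70]}'; python3 -c "
from h import *
st()
save('side','s13',(220,130,340,270),4)
"
```

```text
time: 20.4
tool_pos: [0.5359, 0.0779, 0.1344]
tool_rot: [-0.026, 0.027, 0.707, -0.707]
contact_force: [-0.0, 0.4, -0.4]
gripper_width: 0.82
time: 20.6
tool_pos: [0.5354, 0.0781, 0.1286]
tool_rot: [-0.026, 0.026, 0.707, -0.707]
contact_force: [0.1, 0.3, -0.6]
gripper_width: 0.821
t 20.6 tcp [0.5354 0.0781 0.1286] y [ 0.001 -0.    -1.   ] zyaw -94.26 q [ 0.01 -0.06  1.9  -0.    1.3   1.65] F [ 0.1   0.27 -0.58] T [-0.01 -0.01 -0.06] w 70.1
```

View pics/s13.png

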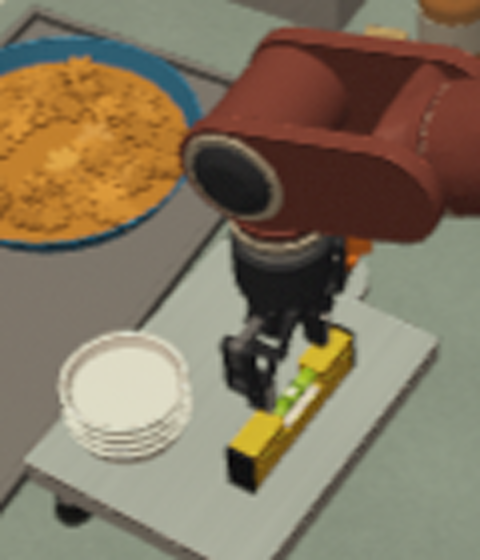

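```bash
python3 -m jog '{"offset":[[0,0,-0.08],[0,0,0]],"angular":[[0,0,0],[0,0,0]],"jaw":[70,70]}'; python3 -m jog '{"offset":[[0,0,-0.06],[0,0,0]],"angular":[[0,0,0],[0,0,0]],"jaw":[70,70]}';python3 -m jog '{"offset":[[0,0,-0.04],[0,0,0]],"angular":[[0,0,0],[0,0,0]],"jaw":[70,70]}';
```

```text
time: 20.85
tool_pos: [0.5348, 0.0782, 0.1238]
tool_rot: [-0.027, 0.026, 0.707, -0.707]
contact_force: [0.5, -0.4, 0.4]
gripper_width: 0.818
time: 21.05
tool_pos: [0.5348, 0.0782, 0.1208]
tool_rot: [0.027, -0.026, -0.707, 0.707]
contact_force: [-0.3, 0.6, 0.1]
gripper_width: 0.825
time: 21.25
tool_pos: [0.535, 0.0782, 0.119]
tool_rot: [0.026, -0.026, -0.707, 0.707]
contact_force: [-0.2, -0.7, -0.3]
gripper_width: 0.82
```

```bash
python3 -m jog '{"offset":[[0,0,-0.04],[0,0,0]],"angular":[[0,0,0],[0,0,0]],"jaw":[70,70]}'; python3 -m jog '{"offset":[[0,0,-0.04],[0,0,0]],"angular":[[0,0,0],[0,0,0]],"jaw":[70,70]}';python3 -m jog '{"offset":[[0,0,-0.03],[0,0,0]],"angular":[[0,0,0],[0,0,0]],"jaw":[70,70]}';python3 -c "
from h import *
st()
save('side','s14',(220,130,340,270),4)
"
```

```text
time: 21.45
tool_pos: [0.535, 0.0781, 0.117]
tool_rot: [-0.026, 0.026, 0.707, -0.707]
contact_force: [-0.2, 0.0, 0.1]
gripper_width: 0.821
time: 21.65
tool_pos: [0.535, 0.0781, 0.115]
tool_rot: [0.026, -0.026, -0.707, 0.707]
contact_force: [0.2, -0.1, 0.5]
gripper_width: 0.819
time: 21.85
tool_pos: [0.535, 0.0781, 0.1135]
tool_rot: [0.026, -0.026, -0.707, 0.707]
contact_force: [0.2, 0.5, 0.1]
gripper_width: 0.818
t 21.85 tcp [0.535  0.0781 0.1135] y [-0.  0. -1.] zyaw -94.26 q [ 0.01 -0.04  1.91  0.    1.27  1.65] F [0.24 0.51 0.09] T [ 0.01 -0.04  0.  ] w 69.9
```

View pics/s14.png

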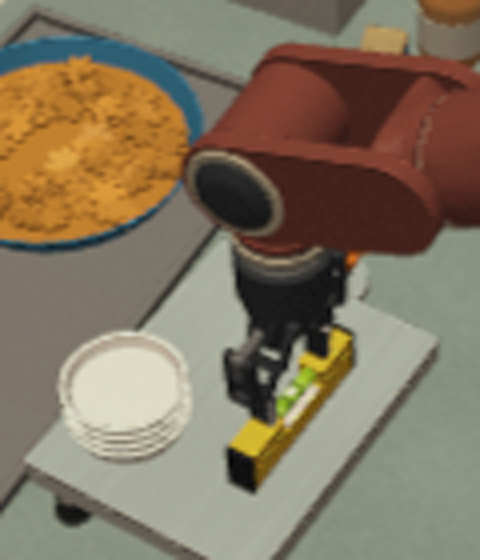

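```bash
python3 -m jog '{"offset":[[0,0,-0.03],[0,0,0]],"angular":[[0,0,0],[0,0,0]],"jaw":[70,70]}'; python3 -m jog '{"offset":[[0,0,-0.02],[0,0,0]],"angular":[[0,0,0],[0,0,0]],"jaw":[70,70]}';python3 -m jog '{"offset":[[0,0,-0.02],[0,0,0]],"angular":[[0,0,0],[0,0,0]],"jaw":[70,70]}'
```

```text
time: 22.1
tool_pos: [0.535, 0.0782, 0.1121]
tool_rot: [0.026, -0.026, -0.707, 0.707]
contact_force: [-0.6, -0.2, 0.4]
gripper_width: 0.823
time: 22.3
tool_pos: [0.5353, 0.0781, 0.1114]
tool_rot: [-0.026, 0.026, 0.707, -0.707]
contact_force: [0.4, -0.2, -0.2]
gripper_width: 0.822
time: 22.5
tool_pos: [0.5355, 0.0782, 0.1113]
tool_rot: [0.026, -0.026, -0.707, 0.707]
contact_force: [-1.9, -0.5, 4.5]
gripper_width: 0.821
```

```bash
python3 -m jog '{"offset":[[0,0,-0.02],[0,0,0],[0,0,0],[0,0,0]],"angular":[[0,0,0],[0,0,0],[0,0,0],[0,0,0]],"jaw":[70,70,70,70]}'; python3 -c "
from h import *
st()"
```

```text
time: 22.9
tool_pos: [0.5359, 0.0781, 0.1114]
tool_rot: [0.026, -0.027, -0.707, 0.707]
contact_force: [-4.2, -0.4, 8.2]
gripper_width: 0.822
t 22.9 tcp [0.5359 0.0781 0.1114] y [ 0.001 -0.    -1.   ] zyaw -94.25 q [ 0.01 -0.04  1.91 -0.    1.27  1.65] F [-4.19 -0.41  8.15] T [-0.06  0.62 -0.06] w 70.2
```

```bash
python3 -m jog '{"offset":[[-0.02,0,-0.01],[0,0,0],[0,0,0],[0,0,0]],"angular":[[0,0,0],[0,0,0],[0,0,0],[0,0,0]],"jaw":[70,70,70,70]}'; python3 -c "
from h import *
st()"
```

```text
time: 23.3
tool_pos: [0.5354, 0.0781, 0.1113]
tool_rot: [0.025, -0.027, -0.707, 0.707]
contact_force: [-1.9, -0.6, 9.3]
gripper_width: 0.822
t 23.3 tcp [0.5354 0.0781 0.1113] y [ 0.003 -0.    -1.   ] zyaw -94.25 q [ 0.01 -0.04  1.92 -0.    1.27  1.65] F [-1.91 -0.63  9.34] T [-0.08  0.53 -0.06] w 70.2
```

Now pressing at 9.3 N. I'll wait for the bubble to settle, then check it and the surroundings.

```bash
python3 -m jog '{"offset":[[-0.01,0,-0.01],[0,0,0],[0,0,0],[0,0,0],[0,0,0],[0,0,0],[0,0,0],[0,0,0],[0,0,0],[0,0,0],[0,0,0],[0,0,0]],"angular":[[0,0,0],[0,0,0],[0,0,0],[0,0,0],[0,0,0],[0,0,0],[0,0,0],[0,0,0],[0,0,0],[0,0,0],[0,0,0],[0,0,0]],"jaw":[70,70,70,70,70,70,70,70,70,70,70,70]}'; python3 -c "
from h import *
st()
save('side','s15',(270,190,330,260),8)
save('top','t15')
"; python3 bub.py
```

```text
time: 24.5
tool_pos: [0.5353, 0.0781, 0.1113]
tool_rot: [-0.025, 0.028, 0.707, -0.707]
contact_force: [-2.2, -0.3, 10.0]
gripper_width: 0.819
t 24.5 tcp [0.5353 0.0781 0.1113] y [ 0.004 -0.    -1.   ] zyaw -94.26 q [ 0.01 -0.04  1.92 -0.    1.26  1.65] F [-2.17 -0.3   9.98] T [-0.11  0.4  -0.03] w 70.0Traceback (most recent call last):
  File "bub.py", line 39, in <module>
    analyse('top',show=sh);analyse('side',show=sh)
    ~~~~~~~^^^^^^^^^^^^^^^
  File "bub.py", line 30, in analyse
    w=np.clip(B-np.percentile(B[sel],30),0,None)*sel
                ~~~~~~~~~~~~~^^^^^^^^^^^
    return _quantile_unchecked(
        a, q, axis, out, overwrite_input, method, keepdims, weights)
    return _ureduce(a,
                    func=_quantile_ureduce_func,
    ...<5 lines>...
                    overwrite_input=overwrite_input,
                    method=method)
    r = func(a, **kwargs)
    result = _quantile(arr,
                       quantiles=q,
    ...<2 lines>...
                       out=out,
                       weights=wgt)
    slices_having_nans = np.isnan(arr[-1, ...])
                                  ~~~^^^^^^^^^
IndexError: index -1 is out of bounds for axis 0 with size 0
```

View pics/s15.png

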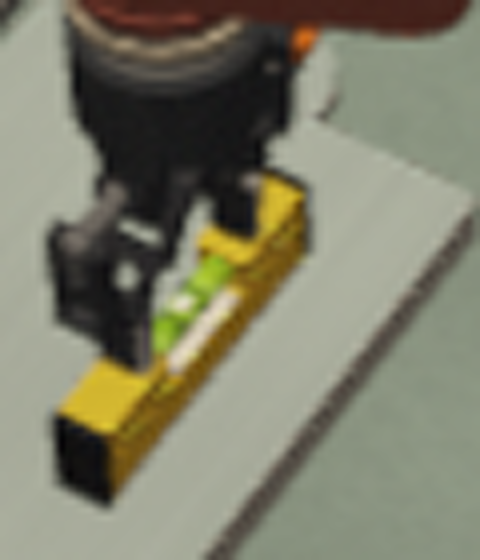

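View pics/t15.png

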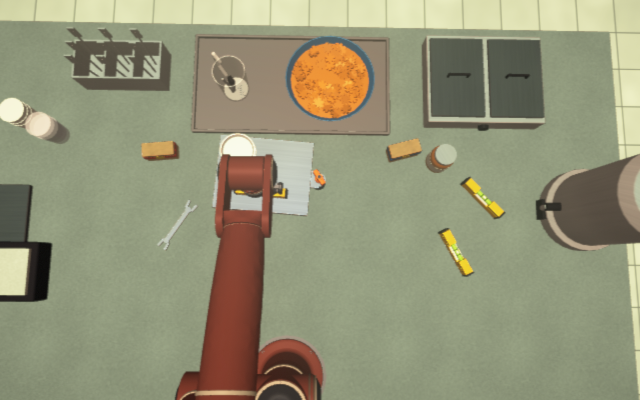

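```bash
python3 -c "
from bub import *
analyse('side')
st()"
```

```text
side vial edges -22.15 1.21 mid -10.47 bubble -8.86 lines [np.float64(-16.0), np.float64(-5.0)] -10.5 -> off(mid) 1.61 off(lines) 1.64
t 24.9 tcp [0.5353 0.0781 0.1112] y [ 0.004 -0.    -1.   ] zyaw -94.26 q [ 0.01 -0.04  1.92 -0.    1.26  1.65] F [-2.48  0.23 10.  ] T [-0.08  0.43 -0.06] w 69.9
```

```bash
python3 -c "
from bub import *
s,P=prof('side')
for ws in ([0,1,2],[2,3,4]):
    b=P[ws].mean(0); k=(s>-10)&(s<20)
    print([(float(a),int(x[0]),int(x[1])) for a,x in zip(s[k][::3],b[k][::3])])
    k=(s>-3)&(s<11); w=np.clip(b[k,0]-80,0,None); print('bub',(w*s[k]).sum()/w.sum())
st()"
```

```text
[(-9.5, 61, 197), (-8.0, 64, 191), (-6.5, 59, 178), (-5.0, 50, 162), (-3.5, 49, 155), (-2.0, 69, 166), (-0.5, 103, 183), (1.0, 134, 196), (2.5, 147, 199), (4.0, 151, 197), (5.5, 143, 195), (7.0, 120, 194), (8.5, 86, 185), (10.0, 52, 164), (11.5, 37, 147), (13.0, 35, 142), (14.5, 33, 150), (16.0, 31, 162), (17.5, 34, 170), (19.0, 41, 175)]
bub 3.635817027621998
[(-9.5, 77, 194), (-8.0, 76, 186), (-6.5, 68, 172), (-5.0, 63, 157), (-3.5, 69, 156), (-2.0, 90, 165), (-0.5, 121, 181), (1.0, 155, 197), (2.5, 173, 207), (4.0, 176, 210), (5.5, 168, 207), (7.0, 151, 201), (8.5, 122, 189), (10.0, 88, 168), (11.5, 66, 152), (13.0, 56, 149), (14.5, 50, 157), (16.0, 43, 165), (17.5, 38, 163), (19.0, 42, 154)]
bub 3.9350655381283186
t 25.05 tcp [0.5353 0.0782 0.1112] y [ 0.004 -0.    -1.   ] zyaw -94.25 q [ 0.01 -0.04  1.92 -0.    1.26  1.65] F [-2.9  -0.63 10.98] T [-0.09  0.43 -0.02] w 70.2
```

```bash
python3 -c "
from h import *
manip.job_done()
st()"
```

```text
the job is handed in; nothing more can be done
the job is handed in; nothing more can be done
```

I handed the job in after about 25 s of the allowed 72 s, with the arm still pressing the level down on the deck and the bubble centred.

- **Level:** I took the leftmost of the three levels, stood it along the free front half of the deck and let go of it. The bubble then sat about 6.5 mm towards the fixed legs, so the foot end was low.
- **Wing knob:** I turned it about 104° clockwise in one grip and released it. The bubble then measured within 0.5 mm of the middle of its two lines in both cameras.
- **Press:** The open fingers rest on both end blocks of the level. The last readings were 10 to 11 N of downward push, with 2 to 3 N sideways.
- **Final bubble check:** The side camera put the bubble about 0.6 mm from mid-lines while pressing. The arm hid the vial from the top camera, so this is one view only. My automatic measurement could not be used for this check: it stopped with an error on the top view and gave a false 1.6 mm on the side view because of the finger, so I read the side-view brightness along the vial by hand.
- **Measurement disagreement:** Earlier, taking the middle from the vial's ends instead of the lines, the side view gave 0.9 mm. The near block hides part of the vial there, and this is still inside the 2 mm limit.
- **Other things:** By eye, the bowls, spanner, cartons, jar and the other two levels had not moved in the last top picture.

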